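Tip the candle block onto the assembly board

TASK

Three wooden pieces stand along the stop strip at the near edge of the assembly board. Push the candle block, the tall square-cornered one with three brass candle cups down the face towards the robot, so that it tips over the strip's edge and comes to lie flat and straight on the board, cups upward and foot end still at the strip. Tip it without picking it up, and leave the short plain block and the round riser standing where they are.

Things in the scene. Friction and masses are not known exactly. Their poses are not given: they have to be found in the camera images.
- board: Fixed plywood assembly board, 12 mm high above the table, 200 mm deep (its +x) and 440 mm wide (its y). A hardwood stop strip 30 mm wide runs along its whole near edge, flush with its top, so the near edge is a 12 mm step up from the table. Origin: top of that near edge, half-way along it. x points level from the near edge across the board, away from the robot (turned up to about 17 degrees); y along the edge; z up.
- candle_center (a point): Candle block, the tallest: loose wooden block 60 x 70 x 130 mm, about 0.35 kg, standing on end on the table, its far face within about 3 mm of the strip. Three flush brass cups (29 mm across, dark inside) run down its near face, towards the robot. Point: its centre, 65 mm above its foot. Axes as it stands: x (60 mm) away from the cup face, as the board's x; y (70 mm) along the strip; z (130 mm) up.
- blank_center (a point): Plain block: loose light wooden block, clearly shorter, 60 x 60 x 85 mm, with no cups, standing at the strip in the same way. Point at its centre, 42.5 mm above its foot. To be left alone.
- riser_center (a point): Round riser: loose light wooden cylinder, 60 mm diameter, 110 mm tall, standing at the strip. Point at its centre, 55 mm above its foot. The three pieces stand in any order, about 140 mm apart (at least 50 mm clear between them). To be left alone.

How it is judged:
By the outcome, as a careful person would: the job done as asked, in the order asked, and still so for the second after the job is handed in, with the robot touching nothing.
It also fails if it takes over 29 s, if anything falls off the work surface, if the arm or the gripper's body presses on something with over 40 N, if the wrist force passes 120 N, or if a joint passes its speed limit or range.

ROBOT

A 6-joint arm with a two-finger parallel gripper is mounted at the origin on the work surface. World frame = base frame: x ahead of the robot, y to its left, z up, the work surface at z = 0. Lengths are in m, angles in rad, forces in N, time in s.
With the tool pointing down it reaches from about 0.4 to 0.925 m from the base axis. Payload 3.4 kg.
Tool frame: the origin (TCP) lies at the centre of the arm's flange, where the gripper is bolted on; the fingertips stand 173 mm ahead of it and the grasp point (between the pads) lies 155 mm ahead of it; z points along the fingers, y is the direction in which the jaws open and shut (so a half turn about z gives the same grasp; the last joint's range is limited). The gripper opens to 85 mm and grips with 20 to 120 N. Pads are 22 mm wide; open, the fingers measure 114 mm over their backs; the gripper's body (76 mm by 85 mm) begins 54 mm behind the grasp point. The pads swing forward as they close: fully open they stand 13 mm farther back than shut.
Start: joints at [-1.23, 0.307, 1.506, -0, 1.328, -0.073], TCP at [0.232, -0.526, 0.405] pointing down, gripper open.
Joint ranges: [-3.12, 3.12], [-1.05, 2.28], [0.14, 2.33], [-1.42, 4.57], [0.1, 2.73], [-2.68, 2.68]. Speed limits (rad/s): [2.57, 2.57, 3.14, 3.14, 3.14, 3.14].

INTERFACE

Orientations are given as a unit quaternion [w, x, y, z].
In Python, from rig import bot gives the robot as it stands.
- The arm moves only by the tool carry_out, never from a script. Its argument "commands" is a list of rows, each a list of 2 entries, a list of its own where there are three numbers: the shift along the tool's x, y, z in m, then the turn, a rotation vector about the tool's x, y, z in degrees. In form: [[[x, y, z], [wx, wy, wz]], ...]. A call has 1 to 20 rows; each row shifts and turns the commanded pose from where the row before left it, along the tool's axes as they then stand; what a row does not reach is not made up. A row lasts 1/10 s, in which the tool goes at most 50 mm and 8.59 degrees, less where a joint would pass 70% of its speed; a pose out of reach is approached as far as the arm can. A call with a gripper value outside its range is refused whole. "fingers" is the gripper command: -1 is shut, 1 is fully open, values between are in proportion, set as the call begins (left out, the last holds). The fingers move at their own pace and stop on an object; "newtons" is the grip in N (left out, the last holds). Time passes only in rows, so rows that do not move let the fingers close. It gives the time, the measured TCP pose, the force and the opening at its end, in the units of the state.
- bot.state(): the state, without advancing time (a new reading comes with each control period).
- bot.capture(name): name is "scene" or "top"; returns a dict with "color" (400x640x3 uint8, blue, green, red), "z_map" (400x640 float32, m along the optical axis (not along the pixel's ray), 0 where there is no reading), "mtx" (3x3 intrinsics, pixels), "k1" (the pictures are not rectified: a ray, as slopes to the right and down, at radius r is drawn at 1 + k1 r^2 times it, then the intrinsics apply), "eye" and "attitude" of the camera in the world. Camera axes: x right, y down, z forward; pixel columns grow to the right and rows downward; lengths in m; the calibration is good to about 2 mm. A picture is of the moment at which its call begins.
- bot.sign_off(): hands the job in, once; it reports no verdict.
Trained networks look in the newest picture that a camera, given by its name, has taken for a name from the list of things; names that differ only in an ending like _2 or _b are one class to them, and where a whole thing is asked for, a point or a joint stands for the part that bears it (a point fixed in the world has none). Each returns a list of dicts, best first, with "conf" (0 to 1); they miss things now and then, are a little off and sometimes report something else, mostly with a low value. They report only what shows in the picture. A call takes as long as a camera call.
- bot.outline_of(camera, label): "mask" (400x640 bool, what is visible of it) and "location" ([column, row] in pixels, amid what is visible of it).
- bot.mark_of(camera, label): "location" ([column, row] in pixels: a listed point, or the origin of a listed thing).
The state is a dict: "time": time; "qpos": joint angles; "joint_velocities": joint speeds; "effort": joint torques, N m; "tool_pos": TCP position; "tool_rot": TCP orientation; "ft_force": force on the tool from outside, world axes, zero at the start; "torque": the same for the moment, N m; "finger_gap": finger opening in m.
Only numpy, scipy, OpenCV 4.12 (cv2) and the standard library are available. Lean on these libraries where they do the work, as an engineer would, in place of code of your own. Each camera call takes 0.05 s, during which the arm holds its last target.

## Working session

There is one attempt and no reset: what is moved stays moved. The work goes in short steps, Python scripts to look and compute and a tool call to move; the robot and the scene stay as the last step left them, time stands still between calls to the robot, and variables do not carry over. Pictures are saved under pics/ and viewed, and the job is handed in when it is done.

Besides the shell and the picture viewer there is one more tool, called after "Call:" as a command line: name --argument value ..., lists and objects as JSON in quotes. carry_out: Moves the arm, as the interface text tells. Its arguments: {"type":"object","properties":{"commands":{"type":"array","items":{"type":"array"}},"fingers":{"type":"number"},"newtons":{"type":"number"}},"required":["commands"]}

```bash
mkdir -p pics; ls; python3 - <<'E'
from rig import bot
import cv2,numpy as np,pickle
s=bot.state();print(s)
for n in("scene","top"):
    d=bot.capture(n);pickle.dump(d,open(n+".pkl","wb"));cv2.imwrite(f"pics/{n}0.png",d["color"])
    print(n,d["mtx"],d["k1"],d["eye"],d["attitude"])
    for l in("board","candle_center","blank_center","riser_center"):
        print(l,[(round(x["conf"],2),x["location"]) for x in bot.mark_of(n,l)][:3],[(round(x["conf"],2),x["location"]) for x in bot.outline_of(n,l)][:2])
E
```

```text
pics
{'time': 0.0, 'qpos': array([-1.22948454e+00,  3.07552238e-01,  1.50765815e+00,  1.50042562e-05,
        1.32841677e+00, -7.34801372e-02]), 'joint_velocities': array([-0.00073888,  0.00020543, -0.00126818, -0.00157299, -0.00032905,
       -0.00018384]), 'effort': array([-4.56486414e-04, -4.57554424e+01, -2.51920456e+01, -1.36795020e-04,
        1.31622388e-02, -8.51870851e-06]), 'tool_pos': array([ 0.23159972, -0.52591864,  0.40379833]), 'tool_rot': array([-1.00911776e-03,  9.78570302e-01,  2.05910490e-01, -1.28603716e-04]), 'ft_force': array([ 0.58675866, -0.18092185,  0.42306484]), 'torque': array([-0.0036331 ,  0.02073695, -0.03772208]), 'finger_gap': 0.08525629306893041}
scene [[462.3848947    0.         330.11275663]
 [  0.         462.3848947  193.94874945]
 [  0.           0.           1.        ]] 0.01735760719753231 [0.99110822 0.30304941 0.50243337] [-0.21447217  0.44487226  0.78882201 -0.36585544]
board [(0.58, [350.9, 248.6])] [(0.68, [317.3, 304.3])]
candle_center [(0.72, [296.5, 167.9])] [(0.61, [297.3, 165.4])]
blank_center [(0.81, [369.1, 224.2])] [(0.89, [370.3, 221.1])]
riser_center [(0.74, [460.2, 261.4])] [(0.59, [460.6, 258.6])]
top [[455.75773576   0.         315.10424865]
 [  0.         455.75773576 193.06955359]
 [  0.           0.           1.        ]] -0.009029349821485299 [0.51608065 0.01841314 0.74065745] [ 0.04768853 -0.7015175   0.71070198 -0.02239858]
board [(0.72, [282.6, 205.6])] [(0.78, [293.6, 146.7])]
candle_center [] [(0.63, [370.5, 236.5])]
blank_center [] [(0.86, [276.5, 227.0])]
riser_center [(0.75, [185.7, 213.1])] [(0.65, [180.3, 209.2])]
```

View pics/scene0.png

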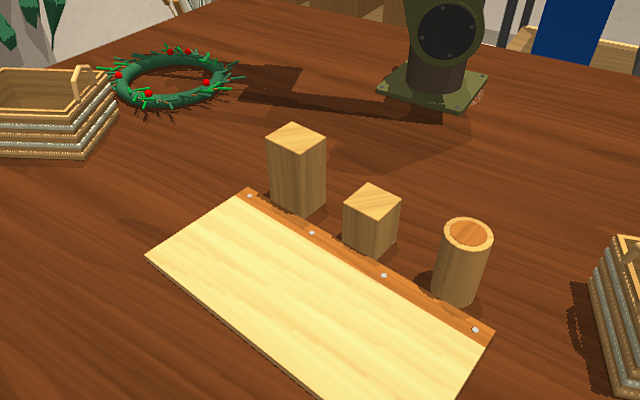

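View pics/top0.png

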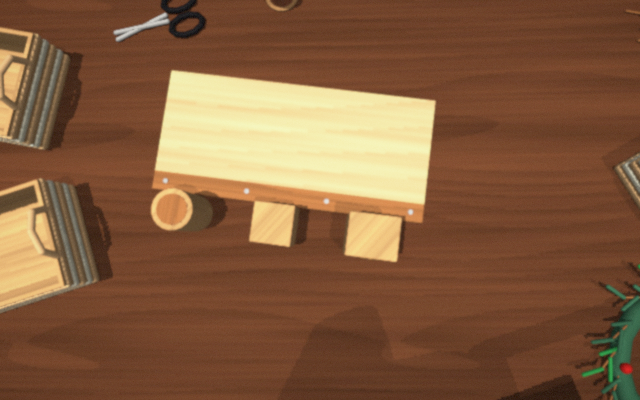

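```bash
cat > h.py <<'E'
import numpy as np,cv2,pickle
from scipy.spatial.transform import Rotation as R
def rot(q): return R.from_quat([q[1],q[2],q[3],q[0]]).as_matrix()
def cloud(d):
    h,w=d["z_map"].shape
    u,v=np.meshgrid(np.arange(w),np.arange(h))
    p=cv2.undistortPoints(np.stack([u.ravel(),v.ravel()],1).astype(np.float64)[:,None],d["mtx"],np.array([d["k1"],0,0,0.]))[:,0]
    z=d["z_map"].ravel()
    P=np.c_[p*z[:,None],z]@rot(d["attitude"]).T+d["eye"]
    P[z==0]=np.nan
    return P.reshape(h,w,3)
E
python3 - <<'E'
from h import *
from rig import bot
for n in("scene","top"):
    d=pickle.load(open(n+".pkl","rb"));P=cloud(d);print(n)
    for l in("board","candle_center","blank_center","riser_center"):
        for x in bot.outline_of(n,l)[:1]:
            Q=P[x["mask"]];Q=Q[~np.isnan(Q[:,0])]
            zt=np.percentile(Q[:,2],97)
            T=Q[abs(Q[:,2]-zt)<.006] if l!="board" else Q[abs(Q[:,2]-.012)<.006]
            r=cv2.minAreaRect((T[:,:2]*1000).astype(np.float32))
            print(l,len(Q),"zt",zt.round(4),"top mean",T.mean(0).round(4),"rect",np.round(r[0],1),np.round(r[1],1),round(r[2],1),"box",cv2.boxPoints(r).round(0).tolist())
E
```

```text
scene
board 39608 zt 0.0135 top mean [0.6757 0.1015 0.0117] rect [668.1  80.9] [441.8 202.5] 82.0 box [[537.0, -124.0], [737.0, -152.0], [799.0, 285.0], [599.0, 314.0]]
candle_center 4566 zt 0.1312 top mean [ 0.5225 -0.0293  0.13  ] rect [518.5 -32.2] [69.5 61. ] 82.5 box [[484.0, -63.0], [544.0, -71.0], [553.0, -2.0], [493.0, 6.0]]
blank_center 3386 zt 0.0864 top mean [0.5416 0.1092 0.0851] rect [539.  107.8] [60.6 60.4] 82.0 box [[505.0, 82.0], [565.0, 74.0], [573.0, 134.0], [513.0, 142.0]]
riser_center 4021 zt 0.1113 top mean [0.5629 0.2464 0.1098] rect [560.8 246.1] [58.9 58.1] 3.1 box [[530.0, 274.0], [533.0, 216.0], [592.0, 219.0], [589.0, 277.0]]
top
board 32546 zt 0.0143 top mean [0.6678 0.0762 0.0119] rect [669.1  78.9] [441.9 201. ] 81.8 box [[538.0, -126.0], [737.0, -154.0], [800.0, 283.0], [601.0, 312.0]]
candle_center 2480 zt 0.1319 top mean [ 0.5182 -0.0367  0.1299] rect [518.4 -36.8] [70. 60.] 82.2 box [[484.0, -67.0], [543.0, -75.0], [553.0, -6.0], [494.0, 2.0]]
blank_center 1872 zt 0.0869 top mean [0.5383 0.1039 0.0848] rect [538.5 104.2] [60.1 60. ] 81.9 box [[505.0, 79.0], [564.0, 70.0], [572.0, 130.0], [513.0, 138.0]]
riser_center 2075 zt 0.1121 top mean [0.5589 0.2418 0.1102] rect [558.4 242.8] [60.5 56.5] 89.2 box [[530.0, 213.0], [586.0, 212.0], [587.0, 273.0], [531.0, 273.0]]
```

The candle block is the tall one, at pixel (370,236) in the top view and (296,168) in the scene view. The measured top heights of 130, 85 and 110 mm and the footprints match the sizes given. The board is yawed about -8° and the gap at the strip is about 2.5 mm. I'll approach from the robot side with both fingers spread across the face.

Call:
carry_out --commands '[[[0.029,-0.026,0],[0,0,0]],[[0.029,-0.026,0],[0,0,0]],[[0.029,-0.026,0],[0,0,0]],[[0.029,-0.026,0],[0,0,0]],[[0.029,-0.026,0],[0,0,0]],[[0.029,-0.026,0],[0,0,0]],[[0.029,-0.026,0],[0,0,0]],[[0.029,-0.026,0],[0,0,0]],[[0.029,-0.026,0],[0,0,0]],[[0.029,-0.026,0],[0,0,0]],[[0.029,-0.026,0],[0,0,0]],[[0.029,-0.026,0],[0,0,0]],[[0.029,-0.026,0],[0,0,0]],[[0.026,-0.026,0],[0,0,0]],[[0,0,0],[0,0,7.95]],[[0,0,0],[0,0,7.95]],[[0,0,0],[0,0,7.95]],[[0,0,0],[0,0,7.95]],[[0,0,0],[0,0,0]]]' --fingers -0.15 --newtons 40

```text
time: 3.2
tool_pos: [0.4538, -0.0306, 0.4048]
tool_rot: [0.0, 0.998, -0.07, 0.0]
ft_force: [0.5, -0.1, -0.3]
finger_gap: 0.0365
```

Call:
carry_out --commands '[[[0,-0.005,0.02],[0,0,0]],[[0,0,0.03],[0,0,0]],[[0,0,0.03],[0,0,0]],[[0,0,0.025],[0,0,0]],[[0,0,0.02],[0,0,0]],[[0,0,0],[0,0,0]]]'

```text
time: 3.8
tool_pos: [0.4533, -0.0257, 0.2775]
tool_rot: [-0.0, 0.998, -0.069, -0.003]
ft_force: [-0.2, -0.5, 0.2]
finger_gap: 0.0363
```

```bash
python3 - <<'E'
from rig import bot
import cv2
s=bot.state();print(s["tool_pos"],s["ft_force"])
for n in("scene","top"):
    d=bot.capture(n);cv2.imwrite(f"pics/{n}1.png",d["color"])
E
python3 -c "
import cv2,numpy as np
a=cv2.imread('pics/scene1.png')[:350,150:550];b=cv2.imread('pics/top1.png')[:350,150:550];cv2.imwrite('pics/c1.png',np.hstack([a,b]))"
```

```text
[ 0.45330264 -0.0256717   0.27750388] [-0.22200577 -0.4660274   0.21891874]
```

View pics/c1.png

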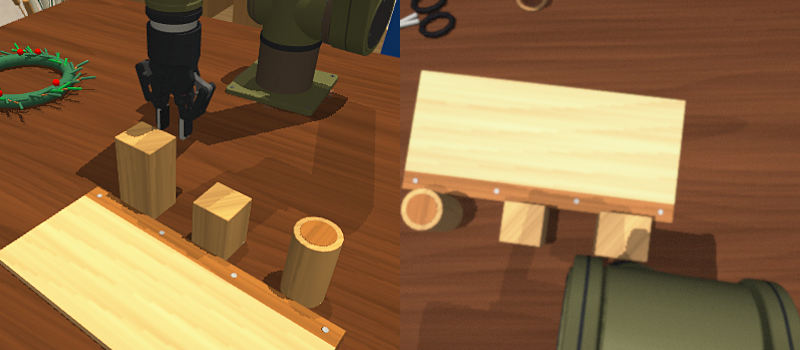

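The fingertips (around (170,130) in the left half) are just behind the block's near face. I'll push along the tool x axis.

Call:
carry_out --commands '[[[0.008,0,0],[0,0,0]],[[0.008,0,0],[0,0,0]],[[0.005,0,0],[0,0,0]],[[0.005,0,0],[0,0,0]],[[0.005,0,0],[0,0,0]],[[0.004,0,0],[0,0,0]],[[0.004,0,0],[0,0,0]],[[0.004,0,0],[0,0,0]],[[0.004,0,0],[0,0,0]],[[0,0,0],[0,0,0]]]'

```text
time: 4.9
tool_pos: [0.5018, -0.0324, 0.2797]
tool_rot: [0.0, 0.998, -0.07, 0.0]
ft_force: [0.1, -0.2, -0.1]
finger_gap: 0.0363
```

```bash
python3 - <<'E'
from rig import bot
import cv2
s=bot.state();print(s["tool_pos"],s["ft_force"])
cv2.imwrite("pics/scene2.png",bot.capture("scene")["color"])
E
```

```text
[ 0.50182308 -0.03244251  0.27970981] [ 0.08758143 -0.21193497 -0.13145473]
```

View pics/scene2.png

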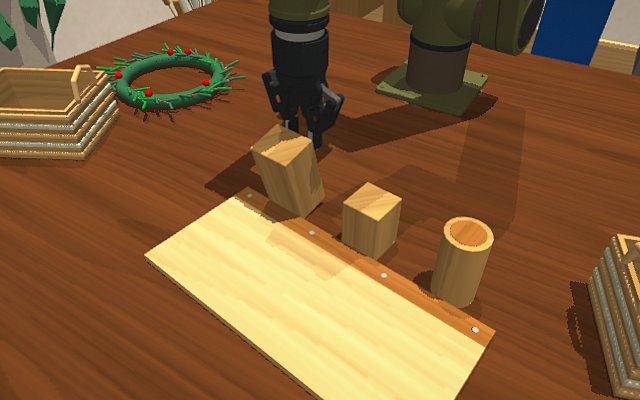

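The block is tipping about the strip's edge, with its top at about (283,140), and it is still straight. I'll continue slowly.

Call:
carry_out --commands '[[[0.003,0,0],[0,0,0]],[[0.003,0,0],[0,0,0]],[[0.003,0,0],[0,0,0]],[[0.003,0,0],[0,0,0]],[[0.003,0,0],[0,0,0]],[[0.003,0,0],[0,0,0]],[[0.003,0,0],[0,0,0]],[[0.003,0,0],[0,0,0]],[[0.003,0,0],[0,0,0]],[[0.003,0,0],[0,0,0]],[[0,0,0],[0,0,0]]]'

```text
time: 6.05
tool_pos: [0.5313, -0.0366, 0.2797]
tool_rot: [0.0, 0.998, -0.07, 0.0]
ft_force: [0.7, -0.6, 0.7]
finger_gap: 0.0364
```

```bash
python3 - <<'E'
from rig import bot
import cv2
s=bot.state();print(s["tool_pos"],s["ft_force"])
cv2.imwrite("pics/scene3.png",bot.capture("scene")["color"])
E
```

```text
[ 0.53132358 -0.03662606  0.27970908] [ 0.74702902 -0.57558685  0.72449819]
```

View pics/scene3.png

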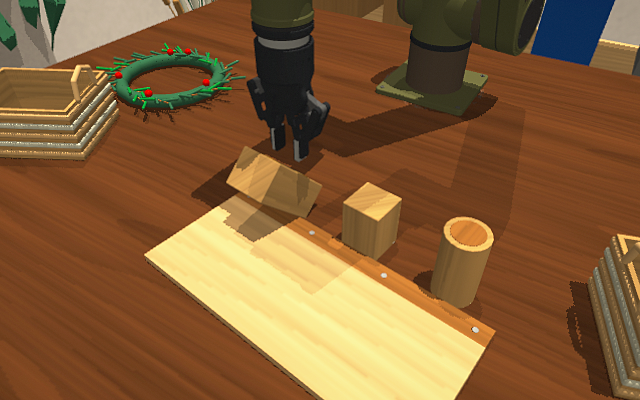

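It is past balance and seems to be mid-fall, so I'll hold still and look again.

Call:
carry_out --commands '[[[0,0,0],[0,0,0]],[[0,0,0],[0,0,0]],[[0,0,0],[0,0,0]],[[0,0,0],[0,0,0]],[[0,0,0],[0,0,0]]]'

```text
time: 6.6
tool_pos: [0.5307, -0.0365, 0.2797]
tool_rot: [0.0, 0.998, -0.07, 0.0]
ft_force: [0.2, 0.5, -0.6]
finger_gap: 0.0361
```

```bash
python3 - <<'E'
from rig import bot
import cv2
s=bot.state();print(s["tool_pos"],s["ft_force"])
cv2.imwrite("pics/scene4.png",bot.capture("scene")["color"])
E
```

```text
[ 0.53073866 -0.03651891  0.27973931] [ 0.18279526  0.45078782 -0.63986104]
```

View pics/scene4.png

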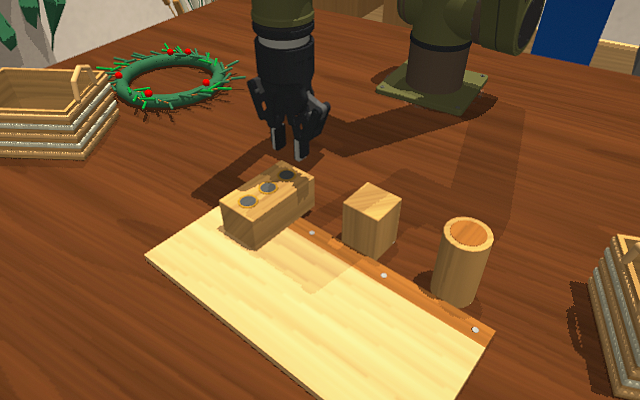

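The block is lying on the board with its cups up at (248,201), (268,187) and (287,174). The other two pieces are unmoved. I'll lift and withdraw so I can measure.

Call:
carry_out --commands '[[[0,0,-0.02],[0,0,0]],[[0,0,-0.03],[0,0,0]],[[0,0,-0.03],[0,0,0]],[[0,0.02,-0.02],[0,0,0]],[[0,0.035,0],[0,0,0]],[[0,0.035,0],[0,0,0]],[[0,0.035,0],[0,0,0]],[[0,0.035,0],[0,0,0]],[[0,0.035,0],[0,0,0]],[[0,0.03,0],[0,0,0]],[[0,0.02,0],[0,0,0]],[[0,0,0],[0,0,0]]]'

```text
time: 7.85
tool_pos: [0.4962, -0.2817, 0.3796]
tool_rot: [0.001, 0.997, -0.072, 0.0]
ft_force: [-0.4, 0.4, 0.6]
finger_gap: 0.0364
```

```bash
python3 - <<'E'
from h import *
from rig import bot
for n in("scene","top"):
    d=bot.capture(n);cv2.imwrite(f"pics/{n}5.png",d["color"]);P=cloud(d);print(n)
    for l in("board","candle_center","blank_center","riser_center"):
        for x in bot.outline_of(n,l)[:1]:
            Q=P[x["mask"]];Q=Q[~np.isnan(Q[:,0])]
            zt=np.percentile(Q[:,2],95)
            T=Q[abs(Q[:,2]-zt)<.006] if l!="board" else Q[abs(Q[:,2]-.012)<.006]
            r=cv2.minAreaRect((T[:,:2]*1000).astype(np.float32))
            uv=cv2.boxPoints(r)@np.array([[.9903,.139],[-.139,.9903]])-[550.5,171.7]
            print(l,x["conf"],"zt",zt.round(4),"rect",np.round(r[0],1),np.round(r[1],1),round(r[2],1),"box uv",uv.round(0).tolist())
E
```

```text
scene
board 0.76 zt 0.0132 rect [666.9  80.9] [442.2 205. ] 81.9 box uv [[-4.0, -220.0], [201.0, -220.0], [202.0, 222.0], [-3.0, 222.0]]
candle_center 0.78 zt 0.0737 rect [580.2 -41.9] [ 71.8 131.4] 81.7 box uv [[-36.0, -168.0], [95.0, -169.0], [96.0, -97.0], [-36.0, -96.0]]
blank_center 0.6 zt 0.0861 rect [538.3 107.8] [60.9 61.9] 81.8 box uv [[-63.0, -20.0], [-2.0, -21.0], [-1.0, 40.0], [-63.0, 40.0]]
top
board 0.72 zt 0.014 rect [669.   78.8] [441.3 201.1] 81.9 box uv [[0.0, -221.0], [201.0, -221.0], [202.0, 220.0], [1.0, 220.0]]
candle_center 0.82 zt 0.0742 rect [580.9 -46. ] [ 70.3 130.2] 81.9 box uv [[-34.0, -172.0], [96.0, -172.0], [96.0, -101.0], [-34.0, -101.0]]
blank_center 0.7 zt 0.0867 rect [538.4 104.1] [59.7 60. ] 81.9 box uv [[-62.0, -24.0], [-2.0, -24.0], [-2.0, 36.0], [-62.0, 36.0]]
riser_center 0.74 zt 0.1118 rect [559.  242.4] [59.4 57.9] 89.4 box uv [[-55.0, 113.0], [2.0, 120.0], [-6.0, 179.0], [-63.0, 172.0]]
```

View pics/top5.png

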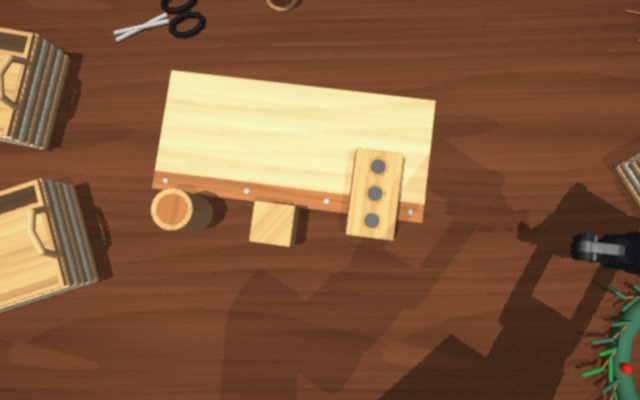

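The block lies straight (81.9° against the board's 81.9°) and flat (top at 73–74 mm), and its neighbours are unchanged. It slid back as it tipped, though, so its foot end hangs about 35 mm off the near edge. I'll nudge it forward along the board so the foot end sits at the strip's edge.

Call:
carry_out --commands '[[[-0.015,-0.01,0],[0,0,0]],[[-0.02,-0.02,0],[0,0,0]],[[-0.019,-0.03,0],[0,0,0]],[[0,-0.035,0],[0,0,0]],[[0,-0.035,0],[0,0,0]],[[0,-0.035,0],[0,0,0]],[[0,-0.035,0],[0,0,0]],[[0,-0.03,0],[0,0,0]],[[0,-0.018,0],[0,0,0]],[[0,0,0.02],[0,0,0]],[[0,0,0.03],[0,0,0]],[[0,0,0.03],[0,0,0]],[[0,0,0.03],[0,0,0]],[[0,0,0.03],[0,0,0]],[[0,0,0.026],[0,0,0]],[[0,0,0],[0,0,0]],[[0,0,0],[0,0,0]]]'

```text
time: 10.05
tool_pos: [0.4778, -0.0258, 0.2138]
tool_rot: [-0.0, 0.998, -0.07, -0.001]
ft_force: [-0.7, -0.4, -0.4]
finger_gap: 0.0363
```

```bash
python3 - <<'E'
from rig import bot
import cv2,numpy as np
s=bot.state();p=s["tool_pos"];print(p,s["tool_rot"],s["ft_force"],p[:2]@np.array([[.9903,.139],[-.139,.9903]]))
cv2.imwrite("pics/scene6.png",bot.capture("scene")["color"])
E
```

```text
[ 0.47783108 -0.02582917  0.21377247] [-4.05346224e-05  9.97554954e-01 -6.98845926e-02 -5.05797393e-04] [-0.66512206 -0.42863331 -0.44968837] [0.47678638 0.0408399 ]
```

View pics/scene6.png

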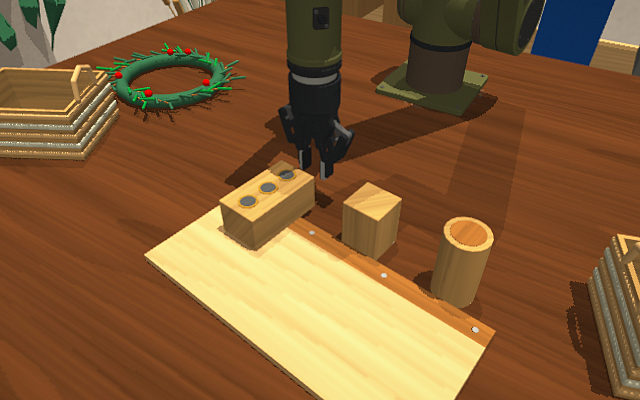

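Call:
carry_out --commands '[[[0.008,0.003,0],[0,0,0]],[[0.008,0,0],[0,0,0]],[[0.005,0,0],[0,0,0]],[[0.004,0,0],[0,0,0]],[[0.003,0,0],[0,0,0]],[[0.003,0,0],[0,0,0]],[[0.003,0,0],[0,0,0]],[[0.003,0,0],[0,0,0]],[[0.003,0,0],[0,0,0]],[[0.003,0,0],[0,0,0]],[[0,0,0],[0,0,0]],[[0,0,0],[0,0,0]]]'

```text
time: 11.3
tool_pos: [0.5204, -0.035, 0.2138]
tool_rot: [0.0, 0.998, -0.07, 0.0]
ft_force: [0.1, -0.2, -0.4]
finger_gap: 0.0363
```

```bash
cat > m.py <<'E'
from h import *
from rig import bot
p=bot.state()["tool_pos"];print(p[:2]@np.array([[.9903,.139],[-.139,.9903]]))
for n in("scene","top"):
    d=bot.capture(n);cv2.imwrite(f"pics/{n}7.png",d["color"]);P=cloud(d);print(n)
    for l in("candle_center",):
        for x in bot.outline_of(n,l)[:1]:
            Q=P[x["mask"]];Q=Q[~np.isnan(Q[:,0])]
            T=Q[abs(Q[:,2]-.072)<.006]
            r=cv2.minAreaRect((T[:,:2]*1000).astype(np.float32))
            uv=cv2.boxPoints(r)@np.array([[.9903,.139],[-.139,.9903]])-[550.5,171.7]
            print(l,x["conf"],"rect",np.round(r[0],1),np.round(r[1],1),round(r[2],1),"box uv",uv.round(0).tolist())
E
python3 m.py
```

```text
[0.52017373 0.03762835]
scene
candle_center 0.6 rect [596.3 -43.6] [ 71.4 131.9] 81.9 box uv [[-20.0, -168.0], [112.0, -168.0], [112.0, -96.0], [-20.0, -96.0]]
top
candle_center 0.78 rect [637.  -53.6] [70.3 48.1] 82.8 box uv [[64.0, -172.0], [112.0, -171.0], [111.0, -101.0], [63.0, -101.0]]
```

View pics/scene7.png

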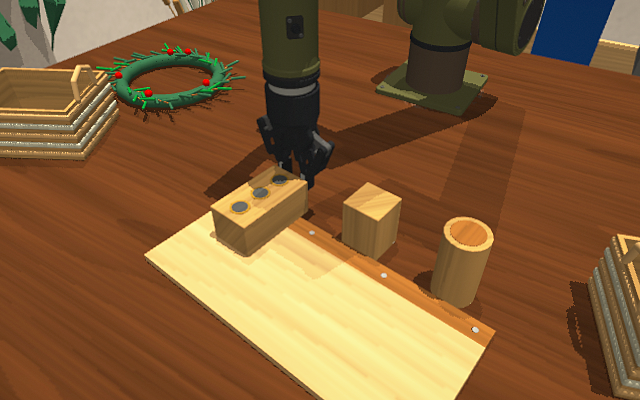

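The nudge works: the block moved 16 mm and is still straight. I'll push 12 mm more, back off and withdraw.

Call:
carry_out --commands '[[[0.003,0,0],[0,0,0]],[[0.003,0,0],[0,0,0]],[[0.003,0,0],[0,0,0]],[[0.002,0,0],[0,0,0]],[[0.001,0,0],[0,0,0]],[[0,0,0],[0,0,0]],[[-0.01,0,0],[0,0,0]],[[-0.02,0,0],[0,0,0]],[[-0.01,0,-0.01],[0,0,0]],[[0,0,-0.03],[0,0,0]],[[0,0,-0.035],[0,0,0]],[[0,0,-0.035],[0,0,0]],[[0,0.01,-0.03],[0,0,0]],[[0,0.035,-0.02],[0,0,0]],[[0,0.045,0],[0,0,0]],[[0,0.045,0],[0,0,0]],[[0,0.045,0],[0,0,0]],[[0,0.04,0],[0,0,0]],[[0,0.02,0],[0,0,0]],[[0,0,0],[0,0,0]]]'

```text
time: 13.5
tool_pos: [0.458, -0.2713, 0.3745]
tool_rot: [0.001, 0.997, -0.072, 0.001]
ft_force: [0.7, 0.7, -0.4]
finger_gap: 0.0362
```

```bash
sed -i 's/}7.png/}8.png/; s/("candle_center",)/("candle_center","blank_center","riser_center")/; s/T=Q.*/zt=np.percentile(Q[:,2],95);print(zt);T=Q[abs(Q[:,2]-zt)<.006]/' m.py; python3 m.py
```

```text
[ 0.49125883 -0.20500964]
scene
0.07361994878350836
candle_center 0.9 rect [606.9 -45.4] [ 71.8 132.2] 81.9 box uv [[-9.0, -168.0], [123.0, -168.0], [123.0, -97.0], [-9.0, -96.0]]
0.08615253068591462
blank_center 0.61 rect [539.3 108.1] [60.8 60.4] 82.9 box uv [[-61.0, -21.0], [-1.0, -20.0], [-2.0, 41.0], [-62.0, 40.0]]
0.11092054544322515
riser_center 0.78 rect [560.3 246.1] [59.8 59.4] 27.2 box uv [[-71.0, 157.0], [-37.0, 108.0], [12.0, 143.0], [-22.0, 191.0]]
top
0.07418455446000771
candle_center 0.84 rect [607.6 -49.5] [ 70.1 130.1] 82.1 box uv [[-7.0, -171.0], [123.0, -171.0], [123.0, -101.0], [-7.0, -101.0]]
0.0866917722330175
blank_center 0.57 rect [538.4 104.3] [60.1 59.9] 81.9 box uv [[-62.0, -24.0], [-2.0, -24.0], [-2.0, 36.0], [-62.0, 36.0]]
0.11169872143652823
riser_center 0.85 rect [559.7 241.9] [59.1 58.2] 44.9 box uv [[-71.0, 140.0], [-24.0, 105.0], [11.0, 152.0], [-35.0, 187.0]]
```

View pics/top8.png

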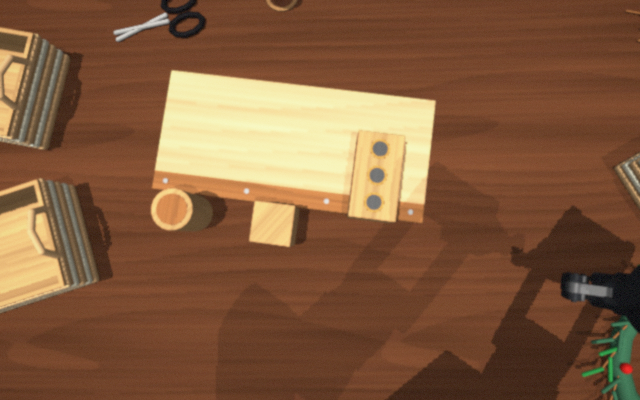

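View pics/scene8.png

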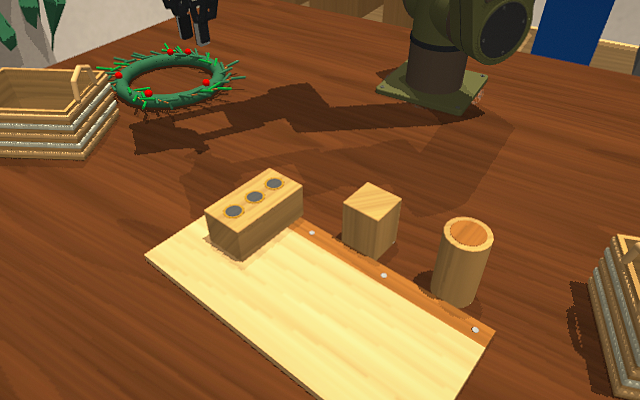

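Both views show the block flat with its cups up. It is aligned with the board, and its foot end sits at the strip edge at top-view pixel (373,218). The blank and the riser are still standing in place, and the arm is clear. I'm handing the job in.

```bash
python3 -c "
from rig import bot
print(bot.state()['time'],bot.sign_off())"
```

```text
the job is handed in; nothing more can be done
13.9 None
```

The candle block is lying flat on the board with its cups up. I tipped it over the strip's edge by pushing its cup face with both fingertips, without gripping it. The job was handed in at 13.9 s.

- **One correction:** the block slid back as it fell, leaving its foot end about 35 mm off the near edge. I nudged it forward about 27 mm with the fingers, so the foot end is now about 7–9 mm short of the edge, at the strip.
- **Last checks on the block:** its top is at 74 mm, where 72 mm is expected. It is within about 0.2° of the board's direction.
- **The other two pieces:** the plain block and the round riser are still standing, unmoved within about 1–2 mm of measurement noise. The scene camera's rectangle fit read the plain block 1° off, but the top camera shows no change.
- **Camera disagreement:** the two cameras differ by about 4 mm along the strip, as they did from the start.
- **Arm and forces:** wrist force readings after each move were around 1 N. The arm was clear of everything at hand-in.

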